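Roll a sieve canister into the V-block

TASK

On this oxygen-concentrator service bench, roll the aluminium sieve canister along the bench by its side, pushing it with the fingertips or the outside of the fingers, until it drops into the groove of the blue V-block and lies still there with both of its ends sticking out past the block. Do not pick it up, keep an easy pace rather than sending it off with a shove, and leave the jars and the white filter where they stand. Finish with the hand clear of everything.

Things in the scene. Friction and masses are not known exactly. Their poses are not given: they have to be found in the camera images.
- canister: Loose, smooth and slippery aluminium tube (friction about 0.35 on everything), 60 mm diameter, 200 mm long, 0.4 to 0.75 kg, black bands at its ends, a brass stub (14 mm diameter, 12 mm long) on each end face. Rolls freely. Origin at the middle of its axis, 30 mm above the bench; own x along the axis; own z points to the orange stripe along its side (up at the start) and turns as it rolls.
- vblock: Low blue V-block fixed to the bench, steel groove along its own x. 100 mm long (x), 132 mm wide (y), same on both y sides: ramp from bench height at 66 mm from the middle up to a lip 13 mm high at 19 mm, then 30 degrees down to 2 mm height in the middle. Origin at bench height under the middle of the groove, z up. The canister starts on either y side, roughly parallel.
- seat (a point): Point 37 mm above the bench over the middle of the V-block: where the middle of the canister's axis comes to lie when it is seated centrally. Axes as the V-block's. While the canister passes over a lip its axis is 43 mm above the bench.
- humidifier: Bystander, loose: clear whitish jar with a black cap, 64 mm in diameter, 130 mm tall, standing beyond the work. Origin under its middle.
- suction_jar: Bystander, loose: glass jar with a grey cap, 84 mm in diameter, 150 mm tall, standing far out to one side of the work. Origin under its middle.
- filter: Bystander, loose: white filter cartridge, a block 70 x 50 x 35 mm, lying far out to the other side of the work. Origin under its middle.
Mind the look-alikes: they are no part of the job. Of the things like the canister, leave any that is pink or turquoise; of the rest the larger one is meant.

How it is judged:
By the outcome, as a careful person would: the job done as asked, in the order asked, and still so for the second after the job is handed in, with the robot touching nothing.
It also fails if it takes over 58 s, if anything falls off the work surface, if the arm or the gripper's body presses on something with over 40 N, if the wrist force passes 120 N, or if a joint passes its speed limit or range.

ROBOT

A 7-joint arm with a two-finger parallel gripper is mounted at the origin on the work surface. World frame = base frame: x ahead of the robot, y to its left, z up, the work surface at z = 0. Lengths are in m, angles in rad, forces in N, time in s.
With the tool pointing down it reaches from about 0.35 to 0.775 m from the base axis. Payload 3.1 kg.
Tool frame: the origin (TCP) lies on the centre line of the jaws, within the pads' length; the fingertips stand 22 mm ahead of it and the grasp point (between the pads) lies 3 mm ahead of it; y points along the fingers, x is the direction in which the jaws open and shut, and the axes are right-handed (so a half turn about y gives the same grasp; the last joint's range is limited). The gripper opens to 85 mm and grips with 20 to 120 N. Pads are 22 mm wide; open, the fingers measure 114 mm over their backs; the gripper's body (76 mm by 85 mm) begins 54 mm behind the grasp point. The pads swing forward as they close: fully open they stand 13 mm farther back than shut.
Start: joints at [-1.246, 0.311, 0.014, 1.512, -0.004, 1.319, -0.027], TCP at [0.197, 0.513, 0.253] pointing down, gripper open.
Joint ranges: [-2.7, 2.7], [-0.3, 1.91], [-1.27, 1.3], [0.12, 2.57], [-1.44, 4.58], [0.2, 2.03], [-3.05, 3.05]. Speed limits (rad/s): [2.79, 2.79, 3.14, 3.14, 3.14, 3.14, 3.14].

INTERFACE

Orientations are given as [roll, pitch, yaw] about the fixed x, y, z axes, in that order (R = Rz(yaw) Ry(pitch) Rx(roll)).
In Python, from station import ctrl gives the robot as it stands.
- The arm moves only by the tool send_rows, never from a script. Its argument "commands" is a list of rows, each an object of numbers: "tx", "ty", "tz": the shift along the world's x, y, z in mm; "rx", "ry", "rz": the turn, a rotation vector about the world's x, y, z in degrees; "fingers": the opening in per cent of the stroke, from 0 (shut) to 100 (fully open). A call has 1 to 10 rows; each row is the pose to reach, as a shift and turn from the pose measured when the call began; what a row does not reach only later rows make up. A row lasts 1/10 s, in which the tool goes at most 50 mm and 8.59 degrees, less where a joint would pass 70% of its speed; a pose out of reach is approached as far as the arm can. A call with a gripper value outside its range is refused whole. The fingers move at their own pace and stop on an object; "newtons" is the grip in N (left out, the last holds). Time passes only in rows, so rows that repeat a pose let the fingers close. It gives the time, the measured TCP pose, the force and the opening at its end, in the units of the state.
- ctrl.get_obs(): the state, without advancing time (a new reading comes with each control period).
- ctrl.snapshot(name): name is "side" or "top"; returns (picture, depth): 400x640x3 uint8, red, green, blue; 400x640 float32, m along the optical axis (not along the pixel's ray), 0 where there is no reading.
- ctrl.camera_model(name): a dict with "mtx" (3x3 intrinsics, pixels), "dist" ([k1, k2, p1, p2, k3] as OpenCV has them; the pictures are not rectified), "R" (3x3) and "t" (3): a world point X has camera coordinates R X + t. Camera axes: x right, y down, z forward; pixel columns grow to the right and rows downward; lengths in m; the calibration is good to about 2 mm. A picture is of the moment at which its call begins. camera_model takes no time and is no camera call.
- ctrl.close_job(): hands the job in, once; it reports no verdict.
The state is a dict: "time_s": time; "qpos": joint angles; "joint_velocities": joint speeds; "joint_torque": joint torques, N m; "position": TCP position; "tcp_rot": TCP orientation; "ft_force": force on the tool from outside, world axes, zero at the start; "wrist_torque": the same for the moment, N m; "grip_width": finger opening in m.
Only numpy, scipy, OpenCV 4.12 (cv2) and the standard library are available. Lean on these libraries where they do the work, as an engineer would, in place of code of your own. Each camera call takes 0.05 s, during which the arm holds its last target.

## Working session

There is one attempt and no reset: what is moved stays moved. The work goes in short steps, Python scripts to look and compute and a tool call to move; the robot and the scene stay as the last step left them, time stands still between calls to the robot, and variables do not carry over. Pictures are saved under pics/ and viewed, and the job is handed in when it is done.

Besides the shell and the picture viewer there is one more tool, called after "Emit:" in YAML: its name, and indented under it one key for each argument. send_rows: Moves the arm, as the interface text tells. Its arguments: {"type":"object","properties":{"commands":{"type":"array"},"newtons":{"type":"number"}},"required":["commands"]}

```bash
mkdir -p pics; ls; cat > h.py <<'E'
import numpy as np,cv2
from station import ctrl
def snap(n,f):
    p,d=ctrl.snapshot(n); cv2.imwrite('pics/'+f+'.png',p[:,:,::-1]); np.save('pics/'+f+'.npy',d); return p,d
def pix2w(n,u,v,z):
    c=ctrl.camera_model(n); R=np.array(c['R']);t=np.array(c['t'])
    q=cv2.undistortPoints(np.array([[[u,v]]],float),np.array(c['mtx']),np.array(c['dist']))[0,0]
    d=R.T@np.array([q[0],q[1],1]); o=-R.T@t
    return o+d*(z-o[2])/d[2]
def dep2w(n,u,v,D):
    c=ctrl.camera_model(n); R=np.array(c['R']);t=np.array(c['t'])
    q=cv2.undistortPoints(np.array([[[u,v]]],float),np.array(c['mtx']),np.array(c['dist']))[0,0]
    z=D[v,u]
    return R.T@(np.array([q[0]*z,q[1]*z,z])-t)
E
python3 - <<'E'
from h import *
np.set_printoptions(precision=4,suppress=True)
snap('top','t0');snap('side','s0')
print(ctrl.get_obs()); 
for n in('top','side'):
    c=ctrl.camera_model(n);print(n,c, -np.array(c['R']).T@np.array(c['t']))
E
```

```text
pics
{'time_s': 0.1, 'qpos': array([-1.2457,  0.3117,  0.014 ,  1.5129, -0.0044,  1.3192, -0.0272]), 'joint_velocities': array([ 0.0006, -0.0015,  0.0019, -0.004 , -0.0033,  0.0012,  0.0014]), 'joint_torque': array([  0.0006, -38.0852,   0.1465, -23.1239,   0.0123,   0.008 ,
         0.    ]), 'position': array([0.197 , 0.5129, 0.2523]), 'tcp_rot': array([-1.5709,  0.0021,  1.2041]), 'ft_force': array([ 0.0838, -0.592 , -0.4356]), 'wrist_torque': array([ 0.0187, -0.0531, -0.0143]), 'grip_width': 0.08523592400000941}
top {'mtx': array([[362.6926,   0.    , 318.5844],
       [  0.    , 362.6926, 204.4382],
       [  0.    ,   0.    ,   1.    ]]), 'dist': array([-0.0623,  0.    ,  0.    ,  0.    ,  0.    ]), 'R': array([[ 0.007 , -0.9999,  0.0098],
       [-0.9986, -0.0075, -0.0514],
       [ 0.0515, -0.0095, -0.9986]]), 't': array([0.0019, 0.5699, 1.1531])} [0.5098 0.0171 1.1808]
side {'mtx': array([[511.6744,   0.    , 328.9178],
       [  0.    , 511.6744, 203.229 ],
       [  0.    ,   0.    ,   1.    ]]), 'dist': array([-0.1589,  0.    ,  0.    ,  0.    ,  0.    ]), 'R': array([[ 0.867 , -0.4982,  0.0036],
       [-0.358 , -0.628 , -0.691 ],
       [ 0.3466,  0.5978, -0.7228]]), 't': array([-0.5072,  0.2643,  1.318 ])} [ 0.0776 -0.8746  1.1371]
```

View pics/t0.png

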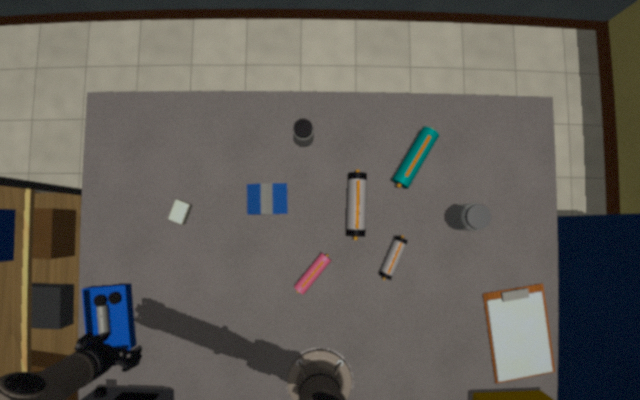

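View pics/s0.png

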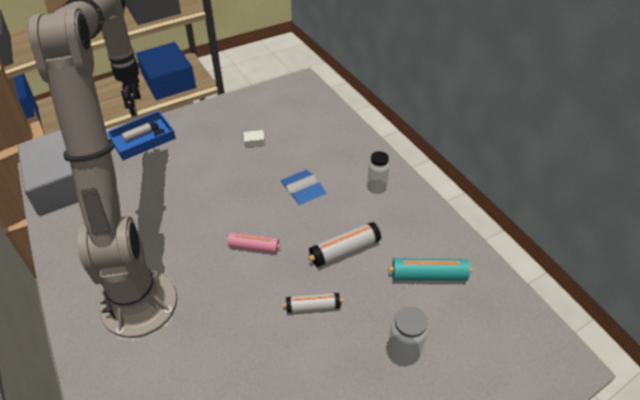

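Candidates in the top picture are large aluminium (356,204), small aluminium (393,257), pink (312,273) and turquoise (415,157). By the description it is the large one at (356,204). The V-block is at (267,199), the humidifier at (303,130), the filter at (179,212) and the suction jar at (475,216). Next, close crops.

```bash
python3 - <<'E'
import cv2
a=cv2.imread('pics/t0.png')[140:300,230:430]; cv2.imwrite('pics/t0c.png',cv2.resize(a,None,fx=4,fy=3.75/1*4/3.75,interpolation=cv2.INTER_CUBIC)[:600])
a=cv2.imread('pics/s0.png')[150:300,260:400]; cv2.imwrite('pics/s0c.png',cv2.resize(a,None,fx=4,fy=4,interpolation=cv2.INTER_CUBIC))
E
```

```text
(no output)
```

View pics/t0c.png

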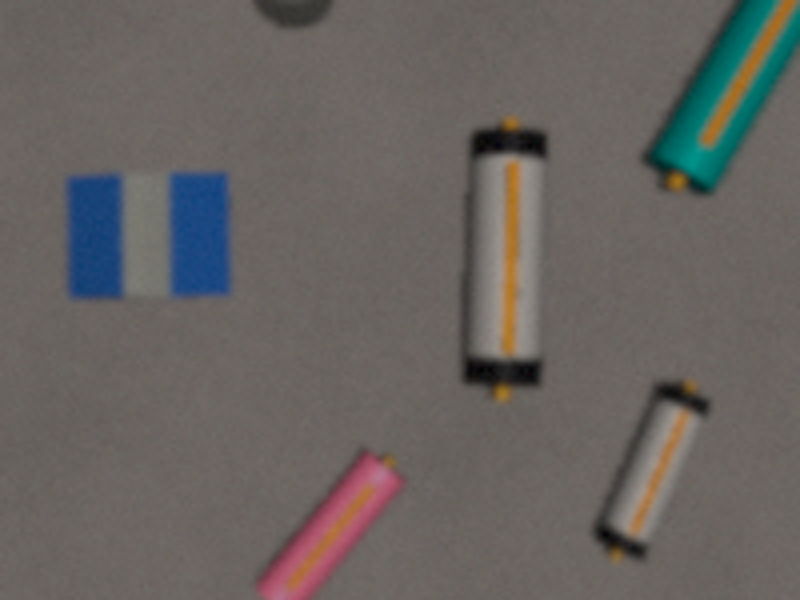

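View pics/s0c.png

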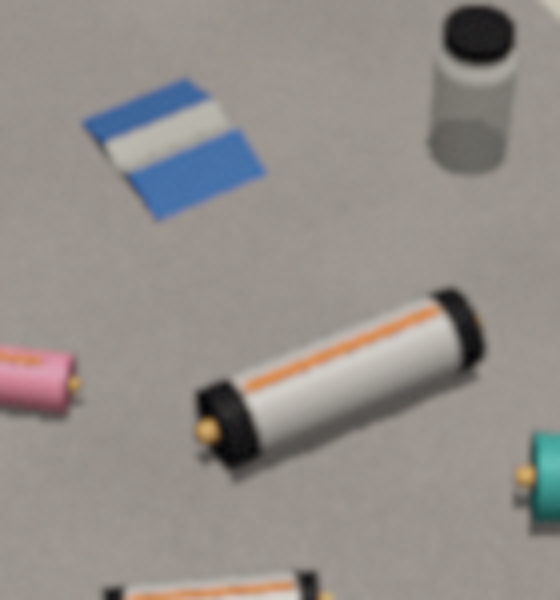

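```bash
cat >> h.py <<'E'
def tri(pt,ps):
    A=[]
    for n,p in(('top',pt),('side',ps)):
        c=ctrl.camera_model(n);R=np.array(c['R']);t=np.array(c['t'])
        q=cv2.undistortPoints(np.array([[p]],float),np.array(c['mtx']),np.array(c['dist']))[0]
        A.append((np.hstack([R,t[:,None]]),q.T))
    X=cv2.triangulatePoints(A[0][0],A[1][0],A[0][1],A[1][1])[:,0];return X[:3]/X[3]
E
python3 - <<'E'
from h import *
np.set_printoptions(precision=4,suppress=True)
T=lambda x,y:(230+(x+.5)/4-.5,140+(y+.5)/4-.5)
S=lambda x,y:(260+(x+.5)/4-.5,150+(y+.5)/4-.5)
print('stubs z.03',pix2w('top',*T(511,123),.03),pix2w('top',*T(503,393),.03))
print('tri near',tri(T(503,395),S(207,430)),'far',tri(T(511,121),S(480,320)))
Vt=[(67,177),(229,173),(230,296),(70,298)];Vs=[(85,122),(187,78),(267,172),(160,220)]
# order: top(67,177)=+y,+x ; side(187,78)=+y +x
pr=[(Vt[0],Vs[1]),(Vt[1],Vs[2]),(Vt[2],Vs[3]),(Vt[3],Vs[0])]
for a,b in pr: print('V',tri(T(*a),S(*b)),pix2w('top',*T(*a),0)[:2],pix2w('side',*S(*b),0)[:2])
C=np.mean([pix2w('top',*T(*a),0) for a in Vt],0);print(C)
for n,u,v,z in(('humid',303,130,.13),('suct',475,216,.15),('filt',179,212,.035),('pinkhi',324,256,.02),('pinklo',299,290,.02),('small',403,237,.02),('small2',385,275,.02),('turq',403,183,.03)): print(n,pix2w('top',u,v,z))
d=np.load('pics/t0.npy')
for u,v in((356,185),(356,204),(356,225),(267,199)):print(dep2w('top',u,v,d))
# cylinder axis fit from depth
P=np.array([dep2w('top',u,v,d) for v in range(165,245) for u in range(340,375) if d[v,u]>0])
P=P[(P[:,2]>.035)]
print(len(P),P[:,2].max())
for x0 in np.arange(.42,.64,.02):
    m=abs(P[:,0]-x0)<.01
    if m.sum()>5:
        q=P[m]; print(round(x0,3),q[:,1].min(),q[:,1].max(),q[:,1].mean(),q[:,2].max())
E
```

```text
stubs z.03 [ 0.6792 -0.1172  0.03  ] [ 0.4639 -0.1111  0.03  ]
tri near [ 0.4638 -0.1117  0.0314] far [ 0.6828 -0.1183  0.0263]
V [ 0.6378  0.2434 -0.0062] [0.6362 0.2427] [0.6357 0.237 ]
V [ 0.64    0.1105 -0.0012] [0.6404 0.1101] [0.6388 0.1097]
V [ 0.5413  0.1076 -0.002 ] [0.5399 0.1081] [0.5418 0.1052]
V [ 0.5398  0.2384 -0.0057] [0.5373 0.2385] [0.5397 0.2315]
[0.5885 0.1748 0.    ]
humid [0.7826 0.0545 0.13  ]
suct [ 0.5329 -0.4446  0.15  ]
filt [0.5414 0.4497 0.035 ]
pinkhi [ 0.4052 -0.0123  0.02  ]
pinklo [0.297  0.0664 0.02  ]
small [ 0.467  -0.2656  0.02  ]
small2 [ 0.3456 -0.2076  0.02  ]
turq [ 0.6399 -0.264   0.03  ]
[ 0.629  -0.1095  0.0596]
[ 0.57   -0.1099  0.0562]
[ 0.5048 -0.1097  0.0596]
[0.5868 0.1738 0.004 ]
1214 0.06535964884572182
0.46 -0.1153740320603437 -0.10582568546450004 -0.10913260665968587 0.03895196715949589
0.48 -0.1371974901407049 -0.08069084279116505 -0.10904660803533009 0.06442759162491735
0.5 -0.1404431796598267 -0.0831780936643088 -0.10888547604186026 0.06510846424485742
0.52 -0.14089822812003308 -0.0831965099636274 -0.1101248485619631 0.064685477389981
0.54 -0.14054409751748168 -0.08336413403959264 -0.11023380772604623 0.06402750251179842
0.56 -0.14028954665962406 -0.08338488108072752 -0.11044587502573337 0.06514063955094854
0.58 -0.13989815962498817 -0.08346816723803943 -0.1107615900516826 0.06461124300283466
0.6 -0.1397635356576358 -0.0858362633707304 -0.11160010248504104 0.06354685081430238
0.62 -0.14408305728846793 -0.08610931288071229 -0.11292129162395599 0.06512500380648056
0.64 -0.14387009609303142 -0.08598984626291283 -0.11344183063694022 0.06535964884572182
```

Measured: canister centre (0.572, -0.114) with yaw about -1.7°, stubs triangulated at z ≈ 0.03 as expected. V-block centre (0.5885, 0.175) with yaw about +1.8°; edge lengths come to 0.10 × 0.132. I'll push in +y with both open fingers, their jaw line along the canister. First I'll go high over to the -y side.

Emit:
send_rows:
  commands:
    - {"tx":20,"ty":-36,"tz":0,"rz":-4}
    - {"tx":40,"ty":-72,"tz":0,"rz":-8}
    - {"tx":60,"ty":-112,"tz":0,"rz":-12}
    - {"tx":80,"ty":-152,"tz":0,"rz":-16}
    - {"tx":100,"ty":-192,"tz":0,"rz":-20}
    - {"tx":120,"ty":-232,"tz":0,"rz":-24}
    - {"tx":140,"ty":-272,"tz":0,"rz":-28}
    - {"tx":160,"ty":-312,"tz":0,"rz":-32}
    - {"tx":180,"ty":-350,"tz":0,"rz":-36}
    - {"tx":190,"ty":-370,"tz":0,"rz":-38}

```text
invalid input
```

Emit:
send_rows:
  commands:
    - {"tx":20,"ty":-36,"tz":0,"rx":0,"ry":0,"rz":-4,"fingers":100}
    - {"tx":40,"ty":-72,"tz":0,"rx":0,"ry":0,"rz":-8,"fingers":100}
    - {"tx":60,"ty":-112,"tz":0,"rx":0,"ry":0,"rz":-12,"fingers":100}
    - {"tx":80,"ty":-152,"tz":0,"rx":0,"ry":0,"rz":-16,"fingers":100}
    - {"tx":100,"ty":-192,"tz":0,"rx":0,"ry":0,"rz":-20,"fingers":100}
    - {"tx":120,"ty":-232,"tz":0,"rx":0,"ry":0,"rz":-24,"fingers":100}
    - {"tx":140,"ty":-272,"tz":0,"rx":0,"ry":0,"rz":-28,"fingers":100}
    - {"tx":160,"ty":-312,"tz":0,"rx":0,"ry":0,"rz":-32,"fingers":100}
    - {"tx":180,"ty":-350,"tz":0,"rx":0,"ry":0,"rz":-36,"fingers":100}
    - {"tx":190,"ty":-370,"tz":0,"rx":0,"ry":0,"rz":-38,"fingers":100}

```text
time_s: 1.1
position: [0.3881, 0.1388, 0.2522]
tcp_rot: [-1.572, 0.002, 0.533]
ft_force: [0.9, -0.8, -0.0]
grip_width: 0.0853
```

Emit:
send_rows:
  commands:
    - {"tx":20,"ty":-36,"tz":0,"rx":0,"ry":0,"rz":-4,"fingers":100}
    - {"tx":40,"ty":-74,"tz":0,"rx":0,"ry":0,"rz":-8,"fingers":100}
    - {"tx":60,"ty":-112,"tz":0,"rx":0,"ry":0,"rz":-12,"fingers":100}
    - {"tx":80,"ty":-152,"tz":0,"rx":0,"ry":0,"rz":-16,"fingers":100}
    - {"tx":100,"ty":-192,"tz":0,"rx":0,"ry":0,"rz":-20,"fingers":100}
    - {"tx":122,"ty":-232,"tz":0,"rx":0,"ry":0,"rz":-24,"fingers":100}
    - {"tx":146,"ty":-270,"tz":0,"rx":0,"ry":0,"rz":-28,"fingers":100}
    - {"tx":168,"ty":-308,"tz":0,"rx":0,"ry":0,"rz":-31,"fingers":100}
    - {"tx":187,"ty":-344,"tz":0,"rx":0,"ry":0,"rz":-32.5,"fingers":100}
    - {"tx":187,"ty":-344,"tz":0,"rx":0,"ry":0,"rz":-32.5,"fingers":100}

```text
time_s: 2.1
position: [0.5752, -0.2113, 0.2503]
tcp_rot: [-1.578, 0.005, -0.041]
ft_force: [-0.6, -0.4, -0.5]
grip_width: 0.0854
```

```bash
python3 - <<'E'
from h import *
o=ctrl.get_obs();print(o['time_s'],o['position'],o['tcp_rot'],o['qpos'])
p,d=snap('side','s1')
cv2.imwrite('pics/s1c.png',cv2.resize(p[60:310,180:460,::-1],None,fx=2.4,fy=2.4,interpolation=cv2.INTER_CUBIC))
E
```

```text
2.1 [ 0.57521692 -0.21125416  0.25028054] [-1.57764756  0.00497499 -0.04132174] [-0.137202    0.51289902  0.72229578  1.34741314 -0.32666972  1.40482664
  0.53261125]
```

View pics/s1c.png

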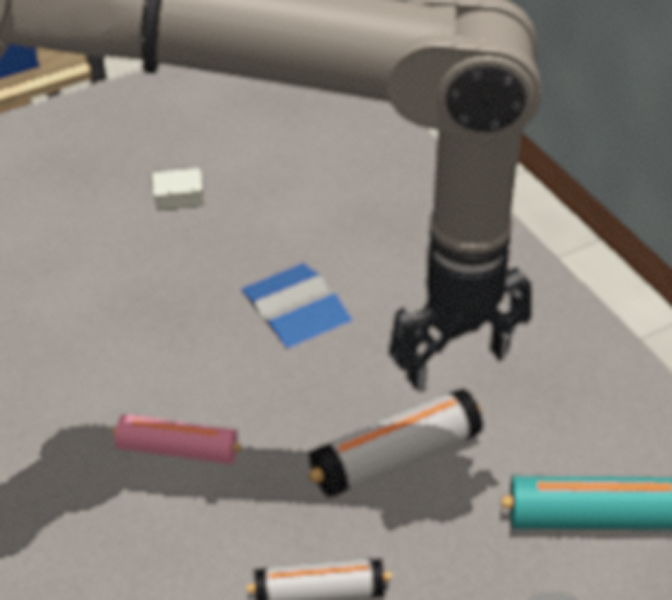

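```bash
python3 - <<'E'
from h import *
np.set_printoptions(precision=4,suppress=True)
d=np.load('pics/s1.npy')
for v in range(206,224,2):
    for u in (350,353,356): 
        X=dep2w('side',u,v,d)
        if X[2]>.15: print(u,v,X)
for v in range(200,212,2):
    for u in (387,390): 
        X=dep2w('side',u,v,d)
        if X[2]>.15: print(u,v,X)
E
```

```text
350 206 [ 0.5109 -0.2209  0.3096]
353 206 [ 0.5291 -0.2058  0.2863]
356 206 [ 0.5296 -0.2171  0.2963]
350 208 [ 0.5124 -0.219   0.3006]
353 208 [ 0.525  -0.2123  0.2877]
356 208 [ 0.527  -0.2214  0.295 ]
350 210 [ 0.5117 -0.2204  0.2956]
353 210 [ 0.52   -0.2202  0.291 ]
356 210 [ 0.5263 -0.2229  0.2902]
350 212 [ 0.5122 -0.2201  0.2884]
353 212 [ 0.5182 -0.2232  0.2882]
356 212 [ 0.528  -0.2209  0.2808]
350 214 [ 0.5185 -0.2109  0.2697]
353 214 [ 0.5234 -0.216   0.2718]
356 214 [ 0.5291 -0.2199  0.2724]
350 216 [ 0.5182 -0.2119  0.2639]
353 216 [ 0.5237 -0.2161  0.2649]
356 216 [ 0.5275 -0.2227  0.2691]
350 218 [ 0.5178 -0.2129  0.2582]
353 218 [ 0.5217 -0.2195  0.2624]
356 218 [ 0.529  -0.2211  0.2599]
350 220 [ 0.5183 -0.2125  0.2507]
353 220 [ 0.5232 -0.2177  0.2529]
356 220 [ 0.0776 -0.8746  1.1371]
353 222 [ 0.5244 -0.2164  0.244 ]
356 222 [ 0.5289 -0.2222  0.2472]
387 200 [ 0.6169 -0.2176  0.2717]
390 200 [ 0.6221 -0.2222  0.2731]
387 202 [ 0.6162 -0.2193  0.2667]
390 202 [ 0.6208 -0.2248  0.2694]
387 204 [ 0.6162 -0.2203  0.2608]
390 204 [ 0.6196 -0.2271  0.2652]
387 206 [ 0.618  -0.219   0.2517]
390 206 [ 0.6213 -0.226   0.2565]
387 208 [ 0.6154 -0.2231  0.2499]
390 208 [ 0.6249 -0.2228  0.2447]
387 210 [ 0.6181 -0.2207  0.2393]
```

Emit:
send_rows:
  commands:
    - {"tx":0,"ty":2,"tz":-35,"rx":0,"ry":0,"rz":0,"fingers":100}
    - {"tx":0,"ty":3,"tz":-75,"rx":0,"ry":0,"rz":0,"fingers":100}
    - {"tx":0,"ty":3,"tz":-115,"rx":0,"ry":0,"rz":0,"fingers":100}
    - {"tx":0,"ty":3,"tz":-150,"rx":0,"ry":0,"rz":0,"fingers":100}
    - {"tx":0,"ty":3,"tz":-180,"rx":0,"ry":0,"rz":0,"fingers":100}
    - {"tx":0,"ty":3,"tz":-200,"rx":0,"ry":0,"rz":0,"fingers":100}
    - {"tx":0,"ty":3,"tz":-210,"rx":0,"ry":0,"rz":0,"fingers":100}
    - {"tx":0,"ty":3,"tz":-215,"rx":0,"ry":0,"rz":0,"fingers":100}
    - {"tx":0,"ty":3,"tz":-217,"rx":0,"ry":0,"rz":0,"fingers":100}
    - {"tx":0,"ty":3,"tz":-217,"rx":0,"ry":0,"rz":0,"fingers":100}

```text
time_s: 3.15
position: [0.5758, -0.2047, 0.0345]
tcp_rot: [-1.574, 0.004, -0.037]
ft_force: [-0.1, 0.5, 1.3]
grip_width: 0.0855
```

```bash
python3 - <<'E'
from h import *
o=ctrl.get_obs();print(o['time_s'],o['position'],o['tcp_rot'],o['ft_force'])
p,d=snap('side','s2')
cv2.imwrite('pics/s2c.png',cv2.resize(p[100:310,250:460,::-1],None,fx=2.8,fy=2.8,interpolation=cv2.INTER_CUBIC))
E
```

```text
3.15 [ 0.57575009 -0.20472715  0.03450507] [-1.5739512   0.00352267 -0.03744389] [-0.05025471  0.45049796  1.34333502]
```

View pics/s2c.png

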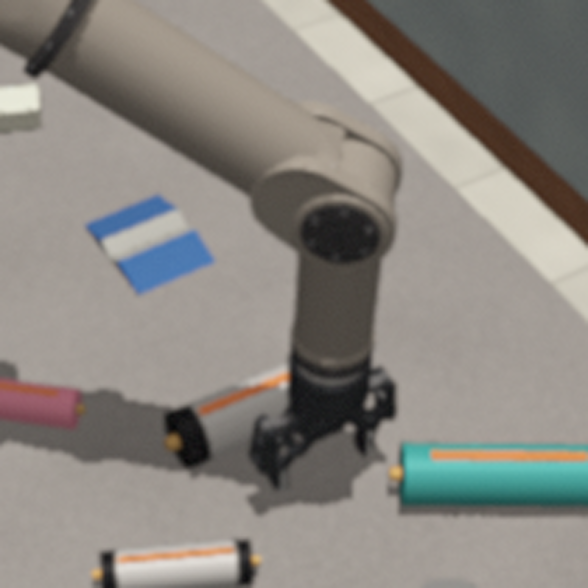

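Emit:
send_rows:
  commands:
    - {"tx":0,"ty":4,"tz":0,"rx":0,"ry":0,"rz":0,"fingers":100}
    - {"tx":0,"ty":10,"tz":0,"rx":0,"ry":0,"rz":0,"fingers":100}
    - {"tx":0,"ty":16,"tz":0,"rx":0,"ry":0,"rz":0,"fingers":100}
    - {"tx":0,"ty":22,"tz":0,"rx":0,"ry":0,"rz":0,"fingers":100}
    - {"tx":0,"ty":27,"tz":0,"rx":0,"ry":0,"rz":0,"fingers":100}
    - {"tx":0,"ty":31,"tz":0,"rx":0,"ry":0,"rz":0,"fingers":100}
    - {"tx":0,"ty":35,"tz":0,"rx":0,"ry":0,"rz":0,"fingers":100}
    - {"tx":0,"ty":39,"tz":0,"rx":0,"ry":0,"rz":0,"fingers":100}
    - {"tx":0,"ty":43,"tz":0,"rx":0,"ry":0,"rz":0,"fingers":100}
    - {"tx":0,"ty":47,"tz":0,"rx":0,"ry":0,"rz":0,"fingers":100}

```text
time_s: 4.2
position: [0.5758, -0.1578, 0.0347]
tcp_rot: [-1.574, 0.003, -0.038]
ft_force: [-0.2, 1.3, 1.0]
grip_width: 0.0857
```

Emit:
send_rows:
  commands:
    - {"tx":0,"ty":5,"tz":0,"rx":0,"ry":0,"rz":0,"fingers":100}
    - {"tx":0,"ty":9,"tz":0,"rx":0,"ry":0,"rz":0,"fingers":100}
    - {"tx":0,"ty":13,"tz":0,"rx":0,"ry":0,"rz":0,"fingers":100}
    - {"tx":0,"ty":17,"tz":0,"rx":0,"ry":0,"rz":0,"fingers":100}
    - {"tx":0,"ty":21,"tz":0,"rx":0,"ry":0,"rz":0,"fingers":100}
    - {"tx":0,"ty":26,"tz":0,"rx":0,"ry":0,"rz":0,"fingers":100}
    - {"tx":1,"ty":31,"tz":0,"rx":0,"ry":0,"rz":0,"fingers":100}
    - {"tx":1,"ty":36,"tz":0,"rx":0,"ry":0,"rz":0,"fingers":100}
    - {"tx":1,"ty":41,"tz":0,"rx":0,"ry":0,"rz":0,"fingers":100}
    - {"tx":1,"ty":46,"tz":0,"rx":0,"ry":0,"rz":0,"fingers":100}

```text
time_s: 5.2
position: [0.5768, -0.1113, 0.0347]
tcp_rot: [-1.574, 0.003, -0.038]
ft_force: [0.3, 0.4, 1.1]
grip_width: 0.0855
```

```bash
python3 - <<'E'
from h import *
p,d=snap('side','s3')
cv2.imwrite('pics/s3c.png',cv2.resize(p[100:310,250:460,::-1],None,fx=2.8,fy=2.8,interpolation=cv2.INTER_CUBIC))
p,d=snap('top','t3')
cv2.imwrite('pics/t3c.png',cv2.resize(p[140:300,230:430,::-1],None,fx=4,fy=4,interpolation=cv2.INTER_CUBIC)[:600])
E
```

```text
(no output)
```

View pics/s3c.png

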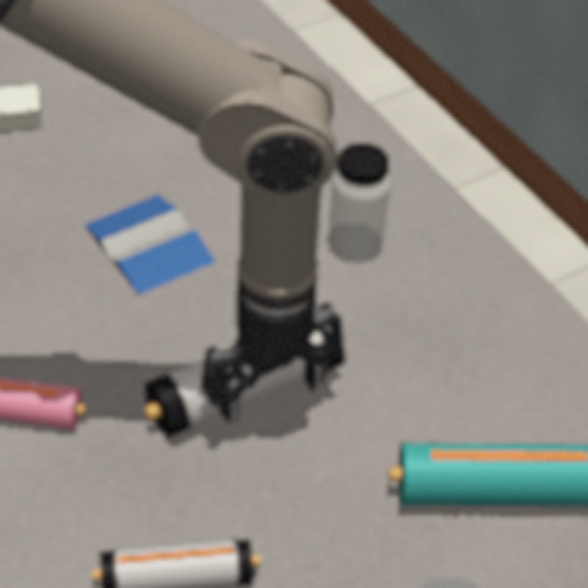

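View pics/t3c.png

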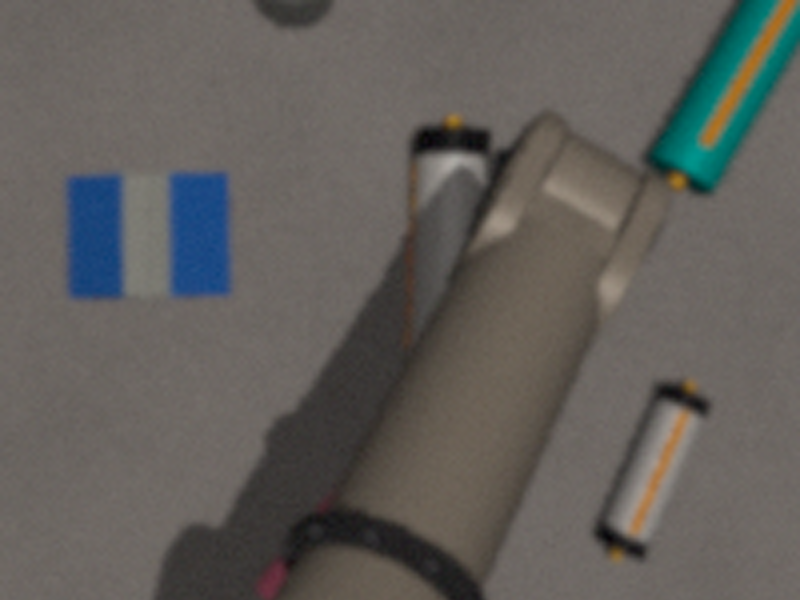

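Canister is rolling with the hand (orange stripe turned to its leading side; far stub at crop (453,120)), axis still parallel. Continuing and turning gently to the block's yaw.

Emit:
send_rows:
  commands:
    - {"tx":0,"ty":5,"tz":0,"rx":0,"ry":0,"rz":0,"fingers":100}
    - {"tx":0,"ty":10,"tz":0,"rx":0,"ry":0,"rz":0,"fingers":100}
    - {"tx":0,"ty":15,"tz":0,"rx":0,"ry":0,"rz":0,"fingers":100}
    - {"tx":1,"ty":20,"tz":0,"rx":0,"ry":0,"rz":0,"fingers":100}
    - {"tx":1,"ty":25,"tz":0,"rx":0,"ry":0,"rz":0,"fingers":100}
    - {"tx":1,"ty":30,"tz":0,"rx":0,"ry":0,"rz":0,"fingers":100}
    - {"tx":1,"ty":35,"tz":0,"rx":0,"ry":0,"rz":0.2,"fingers":100}
    - {"tx":2,"ty":40,"tz":0,"rx":0,"ry":0,"rz":0.4,"fingers":100}
    - {"tx":2,"ty":45,"tz":0,"rx":0,"ry":0,"rz":0.7,"fingers":100}
    - {"tx":2,"ty":50,"tz":0,"rx":0,"ry":0,"rz":1.0,"fingers":100}

```text
time_s: 6.3
position: [0.579, -0.0599, 0.0346]
tcp_rot: [-1.573, 0.003, -0.018]
ft_force: [-0.1, 0.0, -0.1]
grip_width: 0.0857
```

Emit:
send_rows:
  commands:
    - {"tx":0,"ty":5,"tz":0,"rx":0,"ry":0,"rz":0.3,"fingers":100}
    - {"tx":0,"ty":10,"tz":0,"rx":0,"ry":0,"rz":0.6,"fingers":100}
    - {"tx":0,"ty":15,"tz":0,"rx":0,"ry":0,"rz":0.9,"fingers":100}
    - {"tx":0,"ty":20,"tz":0,"rx":0,"ry":0,"rz":1.2,"fingers":100}
    - {"tx":0,"ty":25,"tz":0,"rx":0,"ry":0,"rz":1.5,"fingers":100}
    - {"tx":0,"ty":30,"tz":0,"rx":0,"ry":0,"rz":1.8,"fingers":100}
    - {"tx":0,"ty":35,"tz":0,"rx":0,"ry":0,"rz":2.1,"fingers":100}
    - {"tx":0,"ty":40,"tz":0,"rx":0,"ry":0,"rz":2.4,"fingers":100}
    - {"tx":0,"ty":45,"tz":0,"rx":0,"ry":0,"rz":2.6,"fingers":100}
    - {"tx":0,"ty":50,"tz":0,"rx":0,"ry":0,"rz":2.8,"fingers":100}

```text
time_s: 7.3
position: [0.5789, -0.0095, 0.0346]
tcp_rot: [-1.573, 0.003, 0.031]
ft_force: [0.2, -1.1, -0.5]
grip_width: 0.0857
```

```bash
python3 - <<'E'
from h import *
p,d=snap('side','s4')
cv2.imwrite('pics/s4c.png',cv2.resize(p[100:310,230:440,::-1],None,fx=2.8,fy=2.8,interpolation=cv2.INTER_CUBIC))
p,d=snap('top','t4')
cv2.imwrite('pics/t4c.png',cv2.resize(p[140:290,230:430,::-1],None,fx=4,fy=4,interpolation=cv2.INTER_CUBIC))
E
```

```text
(no output)
```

View pics/s4c.png

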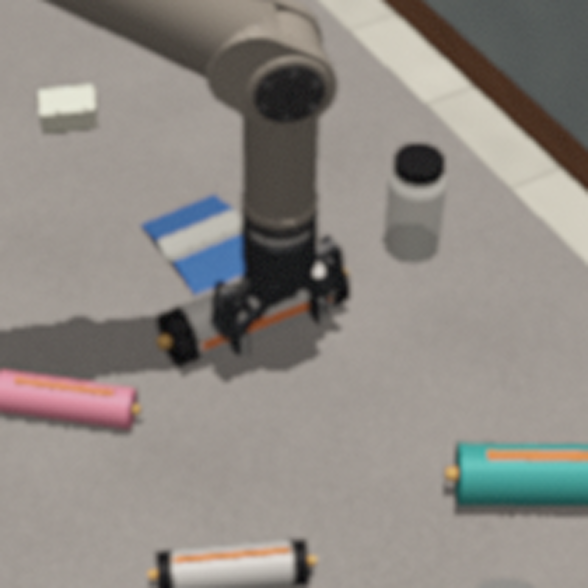

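View pics/t4c.png

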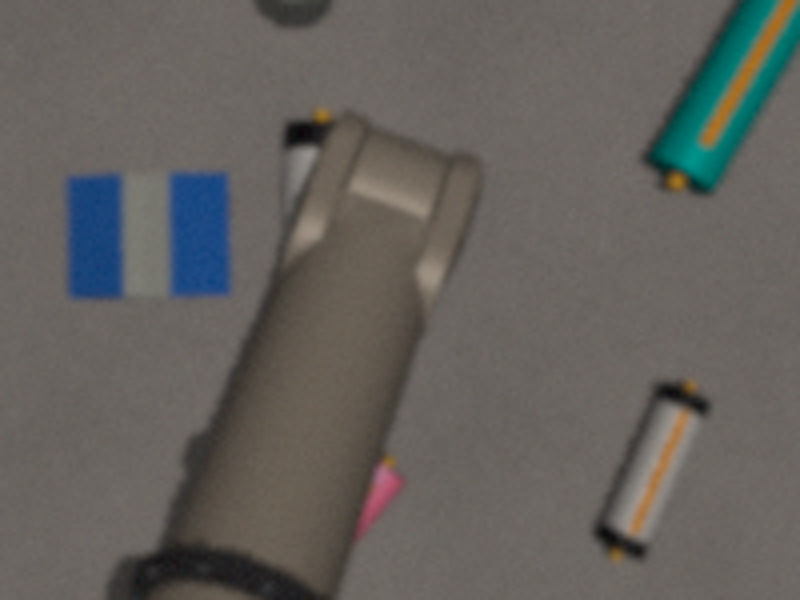

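Emit:
send_rows:
  commands:
    - {"tx":0,"ty":5,"tz":0,"rx":0,"ry":0,"rz":0,"fingers":100}
    - {"tx":0,"ty":10,"tz":0,"rx":0,"ry":0,"rz":0,"fingers":100}
    - {"tx":0,"ty":15,"tz":0,"rx":0,"ry":0,"rz":0,"fingers":100}
    - {"tx":0,"ty":20,"tz":0,"rx":0,"ry":0,"rz":0,"fingers":100}
    - {"tx":0,"ty":25,"tz":0,"rx":0,"ry":0,"rz":0,"fingers":100}
    - {"tx":0,"ty":30,"tz":0,"rx":0,"ry":0,"rz":0,"fingers":100}
    - {"tx":0,"ty":35,"tz":0,"rx":0,"ry":0,"rz":0,"fingers":100}
    - {"tx":0,"ty":40,"tz":0,"rx":0,"ry":0,"rz":0,"fingers":100}
    - {"tx":0,"ty":45,"tz":0,"rx":0,"ry":0,"rz":0,"fingers":100}
    - {"tx":0,"ty":50,"tz":0,"rx":0,"ry":0,"rz":0,"fingers":100}

```text
time_s: 8.4
position: [0.579, 0.042, 0.0345]
tcp_rot: [-1.572, 0.003, 0.032]
ft_force: [0.2, -0.3, 0.0]
grip_width: 0.0856
```

Emit:
send_rows:
  commands:
    - {"tx":0,"ty":5,"tz":0,"rx":0,"ry":0,"rz":0,"fingers":100}
    - {"tx":0,"ty":9,"tz":0,"rx":0,"ry":0,"rz":0,"fingers":100}
    - {"tx":0,"ty":13,"tz":0,"rx":0,"ry":0,"rz":0,"fingers":100}
    - {"tx":0,"ty":17,"tz":0,"rx":0,"ry":0,"rz":0,"fingers":100}
    - {"tx":0,"ty":21,"tz":0,"rx":0,"ry":0,"rz":0,"fingers":100}
    - {"tx":0,"ty":25,"tz":0,"rx":0,"ry":0,"rz":0,"fingers":100}
    - {"tx":0,"ty":29,"tz":0,"rx":0,"ry":0,"rz":0,"fingers":100}
    - {"tx":0,"ty":33,"tz":0,"rx":0,"ry":0,"rz":0,"fingers":100}
    - {"tx":0,"ty":37,"tz":0,"rx":0,"ry":0,"rz":0,"fingers":100}
    - {"tx":0,"ty":41,"tz":0,"rx":0,"ry":0,"rz":0,"fingers":100}

```text
time_s: 9.4
position: [0.5795, 0.0795, 0.0352]
tcp_rot: [-1.577, 0.003, 0.03]
ft_force: [-0.6, -5.3, 3.5]
grip_width: 0.0854
```

```bash
python3 - <<'E'
from h import *
p,d=snap('side','s5')
cv2.imwrite('pics/s5c.png',cv2.resize(p[80:290,230:440,::-1],None,fx=2.8,fy=2.8,interpolation=cv2.INTER_CUBIC))
p,d=snap('top','t5')
cv2.imwrite('pics/t5c.png',cv2.resize(p[140:290,210:410,::-1],None,fx=4,fy=4,interpolation=cv2.INTER_CUBIC))
E
```

```text
(no output)
```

View pics/s5c.png

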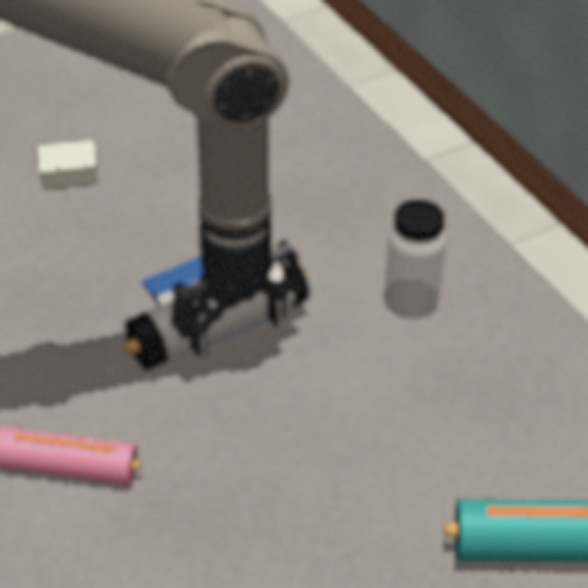

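View pics/t5c.png

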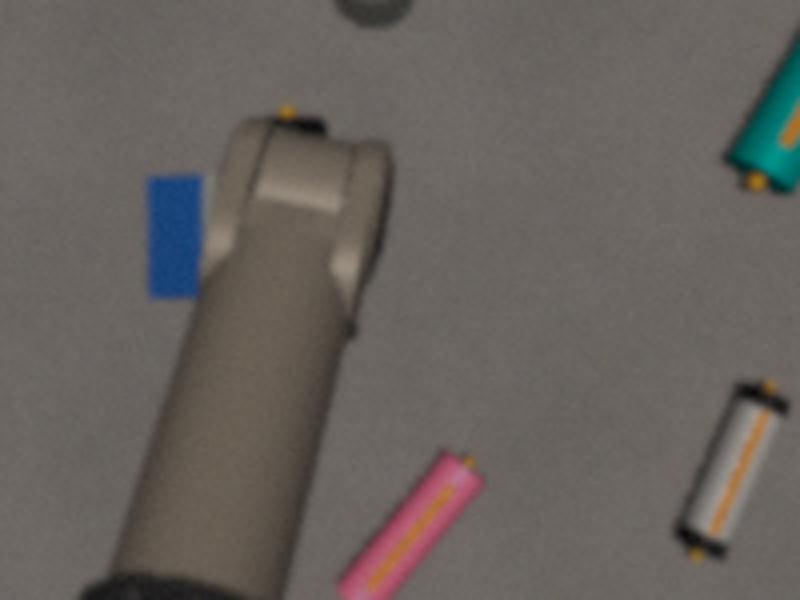

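Emit:
send_rows:
  commands:
    - {"tx":0,"ty":6,"tz":0,"rx":0,"ry":0,"rz":0,"fingers":100}
    - {"tx":0,"ty":10,"tz":0,"rx":0,"ry":0,"rz":0,"fingers":100}
    - {"tx":0,"ty":14,"tz":0,"rx":0,"ry":0,"rz":0,"fingers":100}
    - {"tx":0,"ty":18,"tz":0,"rx":0,"ry":0,"rz":0,"fingers":100}
    - {"tx":0,"ty":22,"tz":0,"rx":0,"ry":0,"rz":0,"fingers":100}
    - {"tx":0,"ty":26,"tz":0,"rx":0,"ry":0,"rz":0,"fingers":100}
    - {"tx":0,"ty":30,"tz":0,"rx":0,"ry":0,"rz":0,"fingers":100}
    - {"tx":0,"ty":33,"tz":0,"rx":0,"ry":0,"rz":0,"fingers":100}
    - {"tx":0,"ty":36,"tz":0,"rx":0,"ry":0,"rz":0,"fingers":100}
    - {"tx":0,"ty":39,"tz":0,"rx":0,"ry":0,"rz":0,"fingers":100}

```text
time_s: 10.5
position: [0.5788, 0.1223, 0.0345]
tcp_rot: [-1.573, 0.004, 0.033]
ft_force: [-0.4, 0.3, -0.3]
grip_width: 0.0854
```

```bash
python3 - <<'E'
from h import *
p,d=snap('side','s6')
cv2.imwrite('pics/s6c.png',cv2.resize(p[80:290,230:440,::-1],None,fx=2.8,fy=2.8,interpolation=cv2.INTER_CUBIC))
p,d=snap('top','t6')
cv2.imwrite('pics/t6c.png',cv2.resize(p[140:290,210:410,::-1],None,fx=4,fy=4,interpolation=cv2.INTER_CUBIC))
E
```

```text
(no output)
```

View pics/s6c.png

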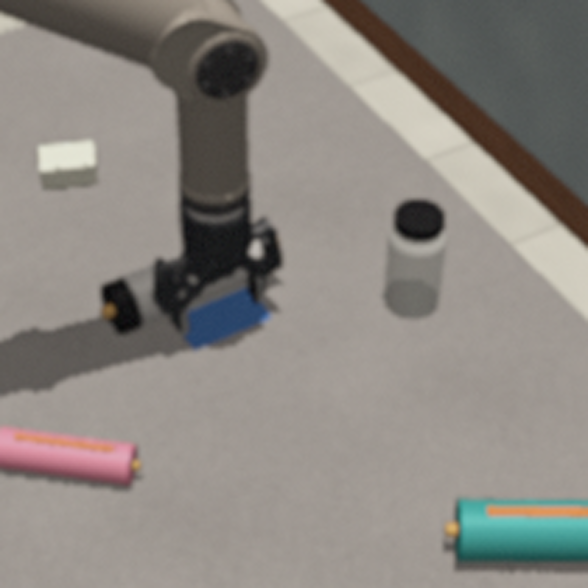

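View pics/t6c.png

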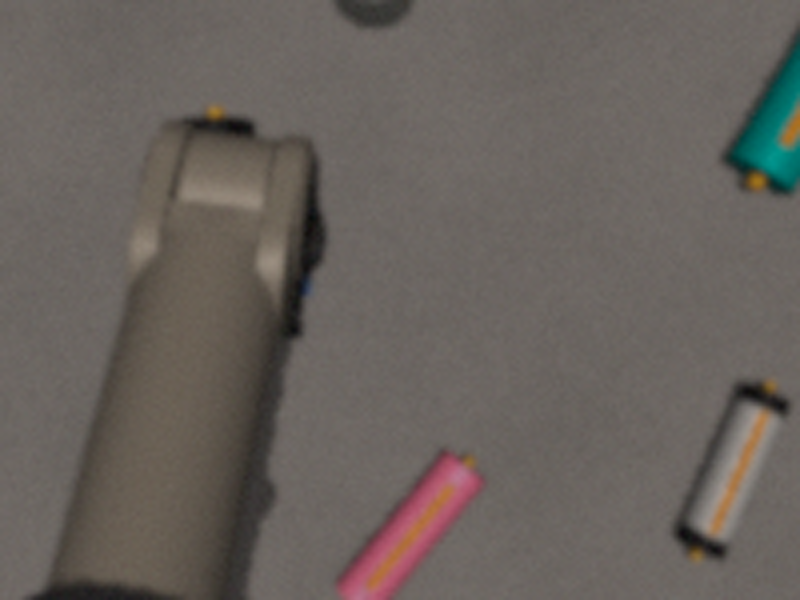

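No contact force now and it seems to be in the groove. Backing off in -y, then up.

Emit:
send_rows:
  commands:
    - {"tx":0,"ty":-4,"tz":0,"rx":0,"ry":0,"rz":0,"fingers":100}
    - {"tx":0,"ty":-14,"tz":0,"rx":0,"ry":0,"rz":0,"fingers":100}
    - {"tx":0,"ty":-30,"tz":0,"rx":0,"ry":0,"rz":0,"fingers":100}
    - {"tx":0,"ty":-50,"tz":2,"rx":0,"ry":0,"rz":0,"fingers":100}
    - {"tx":0,"ty":-75,"tz":10,"rx":0,"ry":0,"rz":0,"fingers":100}
    - {"tx":0,"ty":-95,"tz":35,"rx":0,"ry":0,"rz":0,"fingers":100}
    - {"tx":0,"ty":-115,"tz":70,"rx":0,"ry":0,"rz":0,"fingers":100}
    - {"tx":0,"ty":-135,"tz":105,"rx":0,"ry":0,"rz":0,"fingers":100}
    - {"tx":0,"ty":-155,"tz":140,"rx":0,"ry":0,"rz":0,"fingers":100}
    - {"tx":0,"ty":-175,"tz":170,"rx":0,"ry":0,"rz":0,"fingers":100}

```text
time_s: 11.6
position: [0.5785, -0.0562, 0.2067]
tcp_rot: [-1.574, 0.002, 0.03]
ft_force: [1.2, 0.8, -0.8]
grip_width: 0.0851
```

Emit:
send_rows:
  commands:
    - {"tx":0,"ty":-30,"tz":20,"rx":0,"ry":0,"rz":0,"fingers":100}
    - {"tx":0,"ty":-65,"tz":35,"rx":0,"ry":0,"rz":0,"fingers":100}
    - {"tx":0,"ty":-95,"tz":40,"rx":0,"ry":0,"rz":0,"fingers":100}
    - {"tx":0,"ty":-110,"tz":40,"rx":0,"ry":0,"rz":0,"fingers":100}
    - {"tx":0,"ty":-115,"tz":40,"rx":0,"ry":0,"rz":0,"fingers":100}
    - {"tx":0,"ty":-115,"tz":40,"rx":0,"ry":0,"rz":0,"fingers":100}

```text
time_s: 12.2
position: [0.5779, -0.1712, 0.2458]
tcp_rot: [-1.572, 0.004, 0.029]
ft_force: [0.5, 0.0, -0.5]
grip_width: 0.0856
```

```bash
python3 - <<'E'
from h import *
p,d=snap('side','s7')
cv2.imwrite('pics/s7c.png',cv2.resize(p[80:290,230:440,::-1],None,fx=2.8,fy=2.8,interpolation=cv2.INTER_CUBIC))
p,d=snap('top','t7')
cv2.imwrite('pics/t7c.png',cv2.resize(p[140:290,210:410,::-1],None,fx=4,fy=4,interpolation=cv2.INTER_CUBIC))
cv2.imwrite('pics/t7f.png',p[:,:,::-1])
E
```

```text
(no output)
```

View pics/s7c.png

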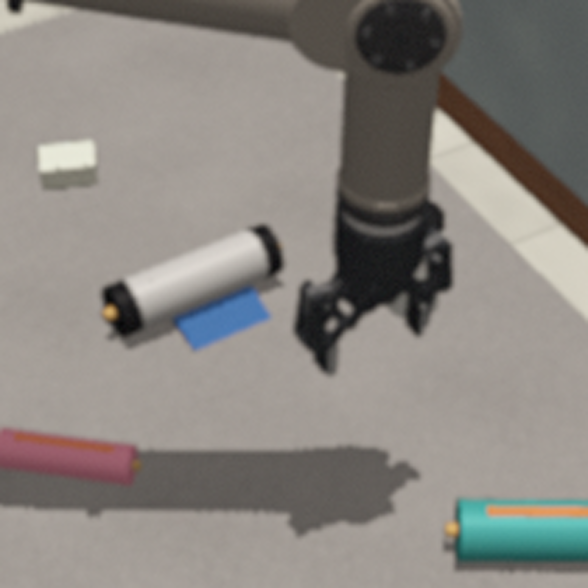

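View pics/t7c.png

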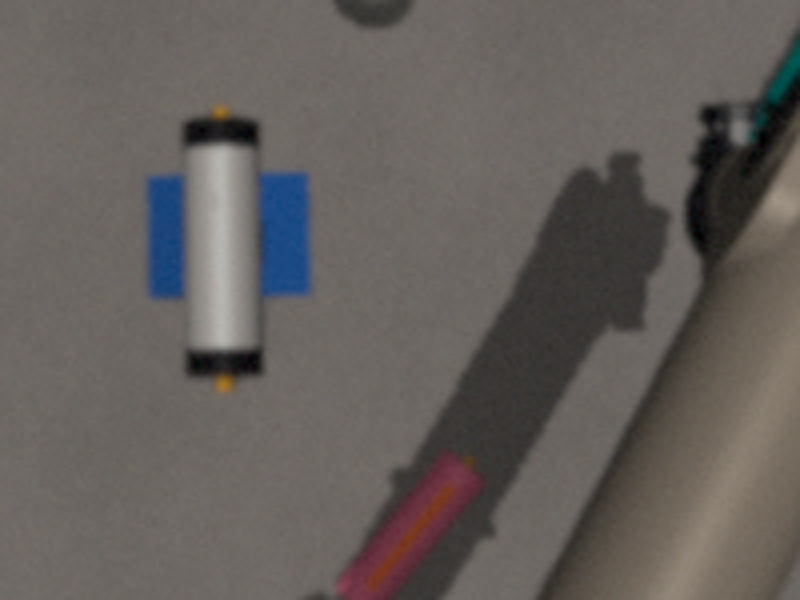

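View pics/t7f.png

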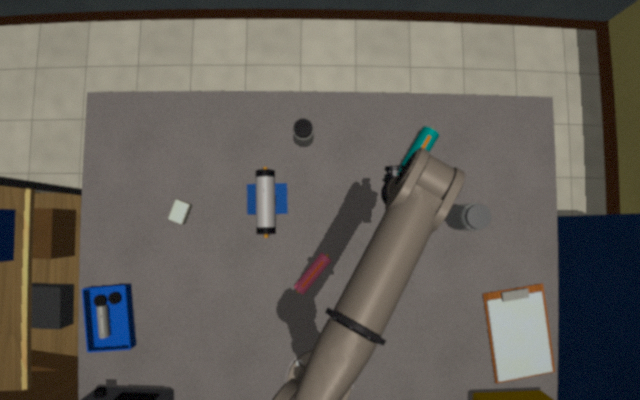

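The picture shows the canister on the block with ends past both sides (stubs at crop (221,112) and (224,383)). The jar (475,216), humidifier (303,130) and filter (179,212) are where they were. Next, a height and stillness check.

Emit:
send_rows:
  commands:
    - {"tx":0,"ty":0,"tz":0,"rx":0,"ry":0,"rz":0,"fingers":100}
    - {"tx":0,"ty":0,"tz":0,"rx":0,"ry":0,"rz":0,"fingers":100}
    - {"tx":0,"ty":0,"tz":0,"rx":0,"ry":0,"rz":0,"fingers":100}
    - {"tx":0,"ty":0,"tz":0,"rx":0,"ry":0,"rz":0,"fingers":100}
    - {"tx":0,"ty":0,"tz":0,"rx":0,"ry":0,"rz":0,"fingers":100}
    - {"tx":0,"ty":0,"tz":0,"rx":0,"ry":0,"rz":0,"fingers":100}
    - {"tx":0,"ty":0,"tz":0,"rx":0,"ry":0,"rz":0,"fingers":100}
    - {"tx":0,"ty":0,"tz":0,"rx":0,"ry":0,"rz":0,"fingers":100}

```text
time_s: 13.1
position: [0.5786, -0.1689, 0.2458]
tcp_rot: [-1.572, 0.003, 0.033]
ft_force: [-0.0, -0.2, 1.0]
grip_width: 0.0854
```

```bash
python3 - <<'E'
from h import *
np.set_printoptions(precision=4,suppress=True)
T=lambda x,y:(210+(x+.5)/4-.5,140+(y+.5)/4-.5)
S=lambda x,y:(230+(x+.5)/2.8-.5,80+(y+.5)/2.8-.5)
n=tri(T(224,384),S(110,313));print('near',n)
a=pix2w('top',*T(221,111),.037);b=pix2w('top',*T(224,384),.037);print(a,b,(a+b)/2)
p0=cv2.imread('pics/t7f.png'); p,d=snap('top','t8')
D=cv2.absdiff(p0,p[:,:,::-1].copy())[155:245,235:300];print(D.max(),D.mean())
p0=cv2.imread('pics/t0.png'); q=p[:,:,::-1]
for k,(u,v) in dict(hum=(303,130),fil=(179,212),suc=(475,216)).items():
    D=cv2.absdiff(p0,q.copy())[v-18:v+18,u-18:u+18];print(k,D.max(),D.mean())
P=np.array([dep2w('top',u,v,d) for v in range(165,240) for u in range(250,282)])
P=P[P[:,2]>.05]
for x0 in(.51,.55,.59,.63,.67):
    m=abs(P[:,0]-x0)<.015;print(x0,np.percentile(P[m,2],90),P[m,1].mean())
E
```

```text
near [0.4706 0.1718 0.0346]
[0.6853 0.1777 0.037 ] [0.4692 0.1721 0.037 ] [0.5773 0.1749 0.037 ]
19 1.8436467236467236
hum 13 2.984310699588477
fil 11 3.4781378600823047
suc 11 3.090534979423868
0.51 0.0688451641900311 0.16484586647662108
0.55 0.06782682376072227 0.17316177625091764
0.59 0.06805576927289993 0.17495473920487872
0.63 0.06802769752971828 0.17526002391053566
0.67 0.06816415037006726 0.17601834229385538
```

```bash
python3 -c "
from h import *
print(ctrl.close_job())"
```

```text
the job is handed in; nothing more can be done
None
```

I rolled the large aluminium canister in +y at about 40–50 mm/s with both open fingertips. It went up the ramp and dropped into the blue V-block's groove. I then backed the hand off and up, and handed the job in at about 13 s.

**Seating:** the last checks put the canister's axis middle at (0.577, 0.175), assuming a 37 mm axis height. The block's middle measures (0.5885, 0.175), so it lies centred across the groove and 11 mm off along it. About 39 mm sticks out past one end of the block and 61 mm past the other. The near stub triangulated at 35 mm high, against 37 mm expected.

**Stillness and bystanders:** two pictures about 0.9 s apart showed no change beyond image noise. The humidifier, suction jar and filter were unchanged from the first picture. The highest wrist force at the end of any move was about 6 N.

**Checks that disagreed:** one depth reading, at the canister's near end, put the axis about 8–10 mm off in y. The stub pixels there and the other depth readings agreed on the centred position, so I set it aside as an edge effect.

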